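Fetch the rolling pin out of the half-covered tub

TASK

The rolling pin is shut in the long tub under a lid whose mouth is shorter than the pin, and the red seasoning caddy stands across that mouth: lift the caddy by its handle, carry it level so that its jars stay upright, and set it down on the white board, letting go of it. Then take the rolling pin, tilt it to thread it out through the mouth one end first, and finish holding it still in the gripper, in the air, with the whole pin a few centimetres or more above the level of the lid and touching nothing else. Leave the bowl, the shaker and the blue cup where they stand.

Things in the scene. Friction and masses are not known exactly. Their poses are not given: they have to be found in the camera images.
- tub: Fixed clear tub, 214 (x) x 372 (y, long) x 72 mm high. Origin: centre of its underside, on the work surface; z up. Walls and floor 6 mm: inside 202 x 360 mm. Fixed lid 6 mm thick, underside 66 mm up, with one mouth centred over the origin, 170 (x) x 200 mm (y), edged blue; clear end panels cover the last 80 mm inside each end (y beyond +-100 mm).
- mouth (a point): Centre of the tub's mouth, level with the lid's top (72 mm above the tub's underside). Axes as the tub's.
- pin: The wooden rolling pin, loose, 260 mm long, about 200 g, lying on the tub's floor roughly along the tub's y axis. Barrel 150 mm long, 32 mm diameter in the middle; a handle 55 mm long, 18 mm diameter at each end. Origin on its axis at mid length (its centre of mass); its y axis runs along the pin.
- pin_mid (a point): Centre of the rolling pin (same point and axes as pin): 22 mm above the work surface while it lies in the tub, each end then reaching 10 to 50 mm under the lid.
- pin_end_a (a point): Centre of the pin's end face at its own +y end, 130 mm from its centre.
- pin_end_b (a point): Centre of the pin's end face at its own -y end, 130 mm from its centre.
- caddy: Loose red tray with upright central handle, 206 (x) x 130 (y) mm, walls 24 mm high, floor 5 mm; 138 mm high over the handle; about 350 g, 610 g with its two jars. Origin: centre of its underside; z up. It starts on the tub's lid, across the mouth, on the lid's two side strips, its axes about parallel to the tub's.
- caddy_handle (a point): Centre of the caddy's wooden handle bar, 128 mm above the caddy's underside, over its centre. The bar is 114 mm long along the caddy's y, 14 mm wide along its x, 20 mm high; it stands on two posts at y = +-52 mm, open below. The jar tops are 85 mm above the caddy's underside, either side of the bar along x.
- jar_a_mid (a point): Centre (40 mm above its foot) of a loose amber seasoning jar with black cap, 52 mm diameter, 80 mm high, 130 g, standing in the caddy 50 to 62 mm to its -x side. z up when upright.
- jar_b_mid (a point): The same, jar with green cap, 50 to 62 mm to the caddy's +x side.
- board: Fixed white plastic cutting board, 250 (its x) x 190 (its y) x 12 mm. Origin: centre of its underside on the work surface; z up, so its top is 12 mm up.
- bowl: Bystander: loose steel bowl, 100 mm across, 55 mm high. Origin: centre of its underside.
- shaker: Bystander: loose glass shaker jar with black cap and yellow label, 68 mm across, 130 mm high. Origin: centre of its underside.
- cup: Bystander: loose blue cup, 76 mm across, 85 mm high. Origin: centre of its underside.
Things that resemble listed ones, but are neither listed nor needed, are in the scene too. What is meant by the caddy is not black, and is the smaller of those in its own colour.

How it is judged (in metres and radians):
On the way, in this order (a step that is already met when the one before it is completed fails the run):
1. the caddy stands on the white board with both jars in it, let go (x of caddy in the frame of board between -0.065 and 0.065 m and y of caddy in the frame of board between -0.065 and 0.065 m and z of caddy in the frame of board between 0.006 and 0.018 m and angle between caddy's own z axis and vertical below 0.08 rad and contact force between caddy and board above 1 N and contact force between the fingers and caddy below 0.2 N and linear speed of caddy below 0.03 m/s and x of jar_a_mid in the frame of caddy between -0.103 and 0.103 m and y of jar_a_mid in the frame of caddy between -0.065 and 0.065 m and x of jar_b_mid in the frame of caddy between -0.103 and 0.103 m and y of jar_b_mid in the frame of caddy between -0.065 and 0.065 m and angle between each of jar_a_mid, jar_b_mid's own z axis and vertical below 0.2 rad), for 0.2 s.
2. the whole rolling pin is out of the tub, above the lid, in the gripper (height (world z) of each of pin_end_a, pin_end_b above 0.095 m and contact force between the fingers and pin above 2 N), for 0.2 s.
At the end, for the whole second after the job is handed in: Pin held still in the fingers, both ends over 95 mm above the work surface (23 mm over the lid), touching nothing else; caddy released, level on the white board, centre within 65 mm of the board's along each axis, both jars upright in it (all of step 1 and all of step 2 and contact force between pin and tub below 0.1 N and contact force between pin and caddy below 0.1 N and contact force between pin and board below 0.1 N and contact force between pin and bowl below 0.1 N and contact force between pin and shaker below 0.1 N and contact force between pin and cup below 0.1 N and linear speed of pin below 0.04 m/s); the arm keeps its last pose, push and grip.
It fails at once if the caddy is tipped more than about 17 degrees (angle between caddy's own z axis and vertical above 0.3 rad).
It fails at once if a jar is tipped over (angle between any of jar_a_mid, jar_b_mid's own z axis and vertical above 0.5 rad).
It fails at once if the bowl, shaker or cup is pushed more than 30 mm (distance of any of bowl, shaker, cup from where it was at the start of the episode above 0.03 m).
It also fails if it takes over 56 s, if anything falls off the work surface, if the arm or the gripper's body presses on something with over 40 N, if the wrist force passes 120 N, or if a joint passes its speed limit or range.

ROBOT

A 6-joint arm with a two-finger parallel gripper is mounted at the origin on the work surface. World frame = base frame: x ahead of the robot, y to its left, z up, the work surface at z = 0. Lengths are in mm, angles in rad, forces in N, time in s.
With the tool pointing down it reaches from about 400 to 925 mm from the base axis. Payload 12.5 kg.
Tool frame: the origin (TCP) lies on the centre line of the jaws, within the pads' length; the fingertips stand 14 mm ahead of it and the grasp point (between the pads) lies 5 mm behind it; z points along the fingers, y is the direction in which the jaws open and shut (so a half turn about z gives the same grasp; the last joint's range is limited). The gripper opens to 95 mm and grips with 3 to 60 N. Pads are 20 mm wide; open, the fingers measure 119 mm over their backs; the gripper's body (75 mm by 180 mm) begins 59 mm behind the grasp point.
Start: joints at [1.096, 0.491, 1.559, -0, 1.092, -0.106], TCP at [225.294, 582.999, 228.661] pointing down, gripper open.
Joint ranges: [-3.1, 3.1], [-0.84, 2.19], [0.05, 2.79], [-1.13, 4.28], [0.06, 2.93], [-2.69, 2.69]. Speed limits (rad/s): [2.22, 2.22, 2.79, 3.14, 3.14, 3.14].

INTERFACE

Orientations are given as [roll, pitch, yaw] about the fixed x, y, z axes, in that order (R = Rz(yaw) Ry(pitch) Rx(roll)).
In Python, from cell import * gives the robot as it stands.
- The arm moves only by the tool play_rows, never from a script. Its argument "moves" is a list of rows, each a list of 7 numbers: the shift along the tool's x, y, z in m, then the turn, a rotation vector about the tool's x, y, z in rad, then the opening in per cent of the stroke, from 0 (shut) to 100 (fully open). In form: [[tx, ty, tz, ax, ay, az, claw], ...]. A call has 1 to 8 rows; each row shifts and turns the pose as measured when the row begins, along the tool's axes as they then stand; what a row does not reach is not made up. A row lasts 1/10 s, in which the tool goes at most 50 mm and 8.59 degrees, less where a joint would pass 70% of its speed; a pose out of reach is approached as far as the arm can. A call is refused whole if a number of a shift passes 0.05 or a number of a turn 0.15, either way. A call with a gripper value outside its range is refused whole. The fingers move at their own pace and stop on an object; the grip force is fixed at half the most. Time passes only in rows, so rows that do not move let the fingers close. It gives the time, the measured TCP pose, the force and the opening at its end, in the units of the state.
- state(): the state, without advancing time (a new reading comes with each control period).
- read_camera(name): name is "side" or "top" or "wrist"; returns a dict with "img" (480x640x3 uint8, red, green, blue), "fx", "fy", "cx", "cy" (pixels), "R" (3x3) and "t" (3): a world point X has camera coordinates R X + t. Camera axes: x right, y down, z forward; pixel columns grow to the right and rows downward; lengths in mm; the calibration is good to about 2 mm. The wrist camera is an equidistant fisheye: a pixel r from the principal point sees the ray r / f radians off the axis. A picture is of the moment at which its call begins. There is no depth.
- job_done(): hands the job in, once; it reports no verdict.
The state is a dict: "t": time; "joints": joint angles; "qvel": joint speeds; "tau": joint torques, N m; "eef_pos": TCP position; "tcp_rot": TCP orientation; "ft_force": force on the tool from outside, world axes, zero at the start; "moment": the same for the moment, N m; "opening": opening from 0.0 (shut) to 1.0 (fully open).
Only numpy, scipy, OpenCV 4.12 (cv2) and the standard library are available. Lean on these libraries where they do the work, as an engineer would, in place of code of your own. Each camera call takes 0.05 s, during which the arm holds its last target.

## Working session

There is one attempt and no reset: what is moved stays moved. The work goes in short steps, Python scripts to look and compute and a tool call to move; the robot and the scene stay as the last step left them, time stands still between calls to the robot, and variables do not carry over. Pictures are saved under pics/ and viewed, and the job is handed in when it is done.

Besides the shell and the picture viewer there is one more tool, called by a JSON object that holds its "api" and its "payload", one argument or row to a line. play_rows: Moves the arm, as the interface text tells. Its arguments: {"type":"object","properties":{"moves":{"type":"array"}},"required":["moves"]}

```bash
ls; mkdir -p pics
python3 - <<'E'
from cell import *
import cv2
print(state())
for n in ["side","top","wrist"]:
    c=read_camera(n); cv2.imwrite(f"pics/{n}0.png",c["img"][:,:,::-1])
    print(n,{k:(v.tolist() if hasattr(v,'tolist') else v) for k,v in c.items() if k!='img'})
E
```

```text
pics
{'t': 0.0, 'joints': array([ 1.09642953e+00,  4.91555798e-01,  1.55945488e+00, -4.99557242e-05,
        1.09170284e+00, -1.05630917e-01]), 'qvel': array([-0.00067373, -0.00160821, -0.00082917, -0.00042941, -0.00079007,
       -0.00135775]), 'tau': array([-2.19245463e-03, -6.12660527e+01, -2.58163762e+01,  6.91532576e-02,
        4.83036088e-02, -1.35918576e-04]), 'eef_pos': array([225.17330213, 582.77831867, 228.06220964]), 'tcp_rot': array([-3.14047337e+00, -7.41188642e-05,  2.77287978e+00]), 'ft_force': array([ 0.10178438,  0.58232149, -0.18922186]), 'moment': array([0.05483914, 0.07312121, 0.01546705]), 'opening': 0.9995341501871217}
side {'fx': 468.15033091236523, 'fy': 468.15033091236523, 'cx': 311.27239466514465, 'cy': 238.9286660924415, 'R': [[0.9262643616114266, -0.37647430887721856, 0.017361657870060554], [-0.24173305858248917, -0.6288321518856056, -0.7390096434710941], [0.2891357134581116, 0.6803214089754481, -0.6734710978896788]], 't': [-451.5005637739369, 196.22824497865648, 1147.7956931361402]}
top {'fx': 554.9070033985678, 'fy': 554.9070033985678, 'cx': 313.88910807065304, 'cy': 246.91592084380426, 'R': [[0.006062765255776985, -0.9999520417539404, 0.007691363310862362], [-0.9853938194119736, -0.007283132115373623, -0.17013517170553827], [0.17018302953625053, -0.0065475322615738, -0.9853907175730586]], 't': [-24.017137119235496, 480.89844035586356, 1246.181925471001]}
wrist {'fx': 371.64829954431775, 'fy': 371.64829954431775, 'cx': 320.37850990908913, 'cy': 241.75743395941166, 'R': [[0.360469689211049, 0.9327709228302495, -9.317991580593823e-05], [0.9060884749227103, -0.35013452080600405, 0.2375068271696399], [0.22150683685233988, -0.08569844142314832, -0.9713858648165088]], 't': [-625.035124497916, -26.847856071484173, 388.4250426276604]}
```

View pics/side0.png

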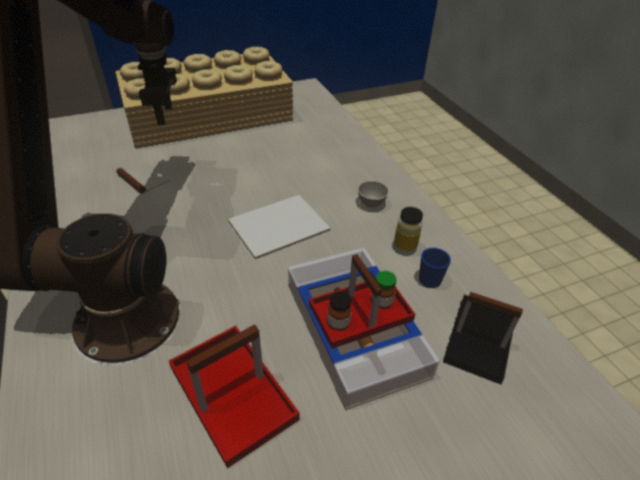

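View pics/top0.png

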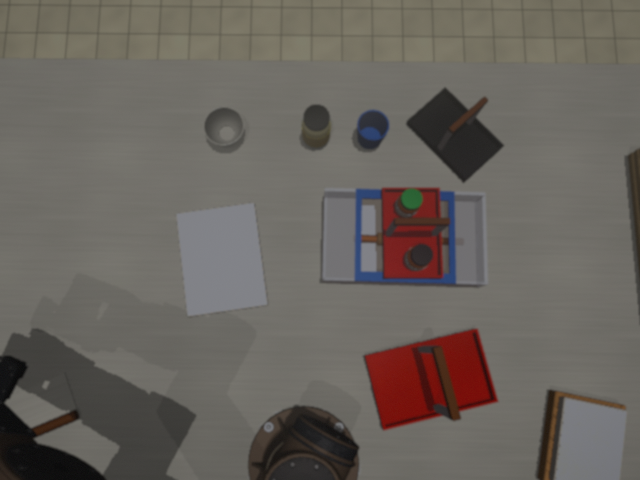

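View pics/wrist0.png

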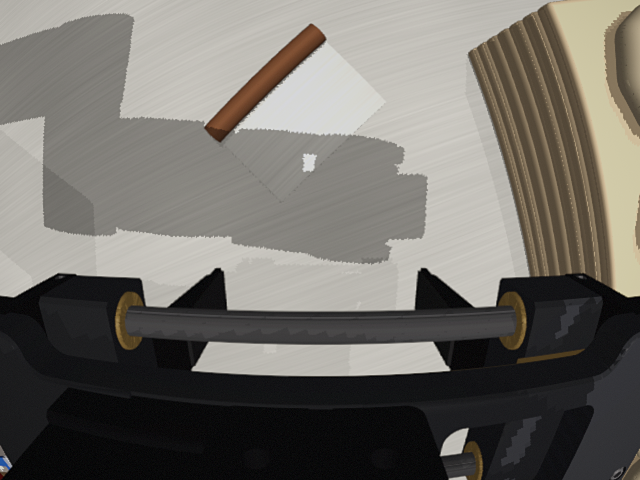

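The top view shows the tub around (405,237), the small red caddy on it with its handle at about (418,222), the white board at (222,260), and the bowl, shaker and cup along the top. I'll enlarge it next.

```bash
cat > h.py <<'E'
from cell import *
import numpy as np, cv2
def ray(c,u,v):
    R=np.array(c["R"]);t=np.array(c["t"])
    d=R.T@np.array([(u-c["cx"])/c["fx"],(v-c["cy"])/c["fy"],1.0]); return -R.T@t,d
def onz(c,u,v,z):
    o,d=ray(c,u,v); return o+d*(z-o[2])/d[2]
def proj(c,X):
    p=np.array(c["R"])@np.array(X,float)+np.array(c["t"]); return c["fx"]*p[0]/p[2]+c["cx"],c["fy"]*p[1]/p[2]+c["cy"]
def crop(c,x0,y0,x1,y1,s,name):
    im=np.ascontiguousarray(c["img"][y0:y1,x0:x1,::-1]); cv2.imwrite("pics/"+name,cv2.resize(im,None,fx=s,fy=s,interpolation=cv2.INTER_CUBIC))
E
python3 - <<'E'
from h import *
c=read_camera("top")
crop(c,310,170,500,300,4,"t1.png")
crop(c,160,190,290,330,4,"t2.png")
c=read_camera("side")
crop(c,280,240,440,400,4,"s1.png")
E
```

```text
(no output)
```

View pics/t1.png

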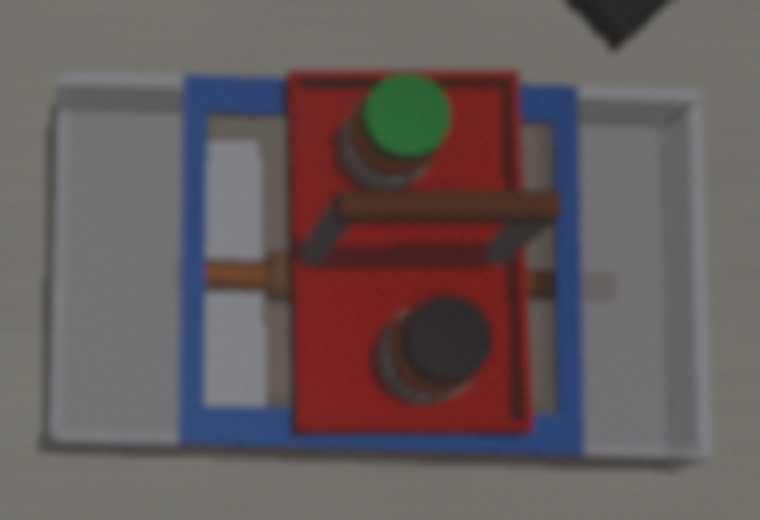

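View pics/t2.png

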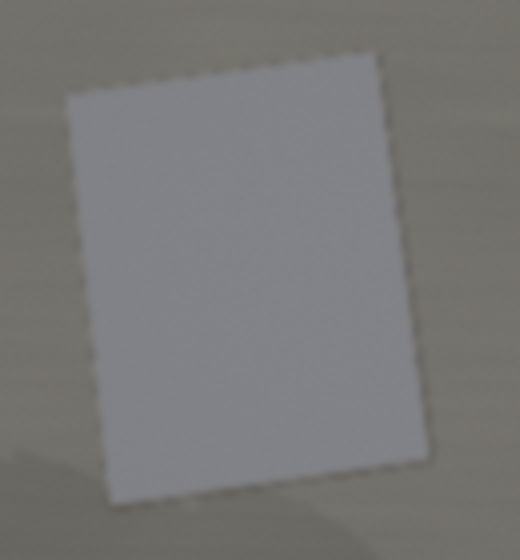

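View pics/s1.png

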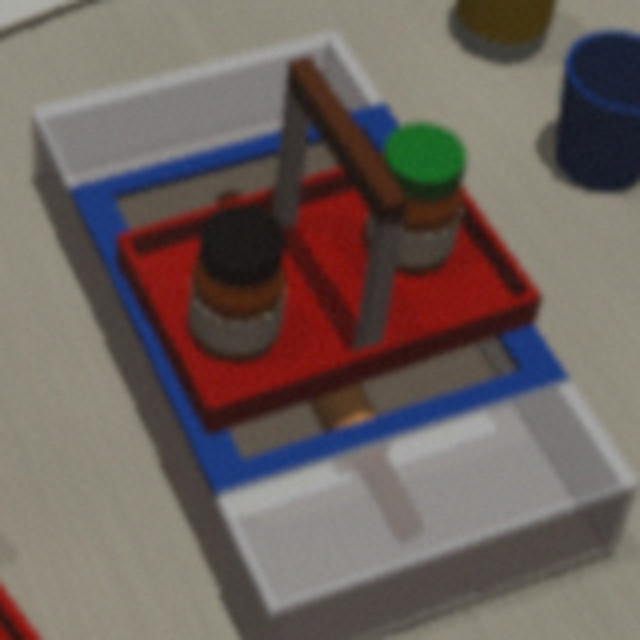

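Run:
```python
from h import *
np.set_printoptions(precision=1,suppress=True)
c=read_camera("top"); s=read_camera("side")
print("cam",ray(c,0,0)[0],ray(s,0,0)[0])
f=lambda x,y,z:onz(c,310+x/4,170+y/4,z)
M=np.array([f(*p,72) for p in[(205,116),(553,124),(553,412),(203,407)]]);print("mouth",M,M.mean(0))
M=np.array([f(*p,72) for p in[(55,73),(702,92),(710,457),(50,443)]]);print("tub top",M,M.mean(0))
M=np.array([onz(c,160+x/4,190+y/4,12) for x,y in[(68,95),(375,54),(428,458),(112,503)]]);print("board",M,M.mean(0))
print("caddy rim",np.array([f(*p,96) for p in[(288,71),(518,71),(530,432),(295,432)]]))
print("handle",f(340,206,200),f(556,206,200))
print("handle side cam",[onz(s,280+x/4,240+y/4,200) for x,y in[(302,70),(388,205)]])
print("pin",f(205,273,22),f(613,287,22),f(290,275,22),f(530,285,22))
for n,u,v in[("bowl",224,128),("shaker",316,118),("cup",372,128)]: print(n,onz(c,u,v,50))
```

```text
cam [ 261.9  -12.4 1310. ] [ 133.8 -827.5  925.9]
mouth [[ 588.4 -128.8   72. ]
 [ 585.3 -329.1   72. ]
 [ 418.4 -323.3   72. ]
 [ 419.9 -126.3   72. ]] [ 503.  -226.9   72. ]
tub top [[ 613.2  -42.5   72. ]
 [ 605.  -416.    72. ]
 [ 393.6 -410.6   72. ]
 [ 399.   -40.3   72. ]] [ 502.7 -227.3   72. ]
board [[564.3 307.2  12. ]
 [591.  124.3  12. ]
 [349.1  87.5  12. ]
 [321.9 270.1  12. ]] [456.6 197.3  12. ]
caddy rim [[ 608.7 -173.8   96. ]
 [ 609.7 -304.2   96. ]
 [ 404.2 -304.2   96. ]
 [ 403.3 -174.6   96. ]]
handle [ 507.7 -185.6  200. ] [ 508.6 -296.4  200. ]
handle side cam [array([ 513.8, -185.8,  200. ]), array([ 511.5, -290.8,  200. ])]
pin [ 506.  -132.7   22. ] [ 499.4 -374.    22. ] [ 505.2 -183.    22. ] [ 500.2 -324.9   22. ]
bowl [766.3 195.8  50. ]
shaker [793.6 -23.9  50. ]
cup [ 769.6 -158.1   50. ]
```

```bash
cat >> h.py <<'E'
from scipy.spatial.transform import Rotation as Ro
def plan(wps,claw,vmax=45,wmax=.13,ramp=True):
    """wps: list of (pos mm, rpy); prints rows from the present pose"""
    s=state(); p=np.array(s["eef_pos"]);R=Ro.from_euler("xyz",s["tcp_rot"])
    print("at",p.round(1),np.round(s["tcp_rot"],3),"t",round(s["t"],2))
    rows=[]
    for P,rpy in wps:
        P=np.array(P,float);T=Ro.from_euler("xyz",rpy)
        n=int(max(1,np.ceil(max(np.linalg.norm(P-p)/vmax,(R.inv()*T).magnitude()/wmax))))
        for k in range(n):
            d=R.inv().apply(P-p)/(n-k)/1000; w=(R.inv()*T).as_rotvec()/(n-k)
            dp=R.inv().apply((P-p)/(n-k))/1000
            r=np.concatenate([dp.round(3),w.round(3)]); rows.append([float(x) for x in r]+[claw])
            p=p+R.apply(r[:3]*1000); R=R*Ro.from_rotvec(r[3:])
    for i,r in enumerate(rows):
        if i%8==0:print("--")
        print(r,",",sep="")
E
python3 - <<'E'
from h import *
pi=np.pi
plan([((440,380,270),(pi,0,2.25)),((500,100,270),(pi,0,1.9)),((509,-239,250),(pi,0,pi/2))],100)
E
```

```text
at [225.3 583.  228.5] [-3.141 -0.     2.773] t 0.35
--
[-0.039, -0.016, -0.006, -0.0, 0.0, 0.075, 100],
[-0.04, -0.013, -0.006, -0.0, 0.0, 0.075, 100],
[-0.041, -0.01, -0.006, -0.0, 0.0, 0.075, 100],
[-0.042, -0.007, -0.006, -0.0, 0.0, 0.074, 100],
[-0.042, -0.004, -0.006, -0.0, 0.0, 0.075, 100],
[-0.042, -0.0, -0.006, -0.0, 0.0, 0.074, 100],
[-0.042, 0.002, -0.005, -0.0, 0.0, 0.075, 100],
[-0.037, -0.018, -0.0, -0.0, 0.0, 0.05, 100],
--
[-0.037, -0.017, -0.0, -0.0, 0.0, 0.05, 100],
[-0.038, -0.015, -0.0, -0.0, 0.0, 0.05, 100],
[-0.039, -0.013, -0.0, -0.0, 0.0, 0.05, 100],
[-0.039, -0.011, -0.0, -0.0, 0.0, 0.05, 100],
[-0.04, -0.008, -0.0, -0.0, 0.0, 0.05, 100],
[-0.041, -0.007, -0.0, -0.0, 0.0, 0.05, 100],
[-0.04, -0.013, 0.002, -0.0, 0.0, 0.041, 100],
[-0.041, -0.011, 0.003, -0.0, 0.0, 0.041, 100],
--
[-0.041, -0.009, 0.002, -0.0, 0.0, 0.041, 100],
[-0.042, -0.007, 0.003, -0.0, 0.0, 0.041, 100],
[-0.042, -0.006, 0.002, -0.0, 0.0, 0.041, 100],
[-0.042, -0.004, 0.003, -0.0, 0.0, 0.041, 100],
[-0.042, -0.002, 0.002, -0.0, 0.0, 0.041, 100],
[-0.043, -0.001, 0.003, -0.0, 0.0, 0.042, 100],
```

{"api": "play_rows", "payload": {
  "moves": [
    [-0.039,-0.016,-0.006,0,0,0.075,100],
    [-0.04,-0.013,-0.006,0,0,0.075,100],
    [-0.041,-0.01,-0.006,0,0,0.075,100],
    [-0.042,-0.007,-0.006,0,0,0.075,100],
    [-0.042,-0.004,-0.006,0,0,0.075,100],
    [-0.042,0,-0.006,0,0,0.075,100],
    [-0.042,0.002,-0.006,0,0,0.075,100],
    [-0.037,-0.018,0,0,0,0.05,100]
  ]
}}

```text
t: 1.15
eef_pos: [453.0, 333.2, 271.2]
tcp_rot: [3.141, 0.0, 2.183]
ft_force: [0.4, -0.4, -0.6]
opening: 1.001
```

{"api": "play_rows", "payload": {
  "moves": [
    [-0.037,-0.017,0,0,0,0.05,100],
    [-0.038,-0.015,0,0,0,0.05,100],
    [-0.039,-0.013,0,0,0,0.05,100],
    [-0.039,-0.011,0,0,0,0.05,100],
    [-0.04,-0.008,0,0,0,0.05,100],
    [-0.041,-0.007,0,0,0,0.05,100]
  ]
}}

```text
t: 1.75
eef_pos: [499.8, 81.9, 271.7]
tcp_rot: [3.139, 0.0, 1.87]
ft_force: [0.1, -0.4, 0.1]
opening: 1.001
```

Run:
```python
from h import *
pi=np.pi
print(state()["joints"])
plan([((509,-239,245),(pi,0,pi/2))],100)
```

```text
[ 3.18674482e-02  2.75137604e-01  1.78684141e+00  3.45765494e-04
  1.07720151e+00 -2.67623690e-01]
at [499.8  81.9 271.7] [3.139 0.    1.87 ] t 1.75
--
[-0.039, -0.011, 0.003, 0.0, -0.0, 0.037, 100],
[-0.039, -0.009, 0.003, 0.0, -0.0, 0.037, 100],
[-0.039, -0.008, 0.003, 0.0, -0.0, 0.038, 100],
[-0.04, -0.006, 0.004, 0.0, -0.0, 0.037, 100],
[-0.04, -0.005, 0.003, 0.001, -0.0, 0.038, 100],
[-0.04, -0.003, 0.004, 0.0, -0.0, 0.037, 100],
[-0.04, -0.002, 0.003, 0.001, -0.0, 0.038, 100],
[-0.04, -0.001, 0.004, 0.0, -0.0, 0.037, 100],
```

{"api": "play_rows", "payload": {
  "moves": [
    [-0.039,-0.011,0.003,0,0,0.037,100],
    [-0.039,-0.009,0.003,0,0,0.037,100],
    [-0.039,-0.008,0.003,0,0,0.037,100],
    [-0.04,-0.006,0.003,0,0,0.037,100],
    [-0.04,-0.005,0.003,0,0,0.037,100],
    [-0.04,-0.003,0.003,0,0,0.037,100],
    [-0.04,-0.002,0.003,0,0,0.037,100],
    [-0.04,-0.001,0.003,0,0,0.037,100]
  ]
}}

```text
t: 2.55
eef_pos: [506.3, -253.4, 248.3]
tcp_rot: [3.135, 0.0, 1.56]
ft_force: [1.2, 0.5, -0.2]
opening: 1.004
```

Run:
```python
from h import *
print(state())
for n in ["side","top","wrist"]:
    c=read_camera(n); cv2.imwrite(f"pics/{n}1.png",c["img"][:,:,::-1])
c=read_camera("side");crop(c,280,190,440,350,4,"s2.png")
```

```text
{'t': 2.55, 'joints': array([-0.58211253,  0.38506486,  1.68423124,  0.00351625,  1.0669175 ,
       -0.57320025]), 'qvel': array([-0.64440712,  0.28290864, -0.37620436,  0.00491541,  0.08533613,
       -0.25775692]), 'tau': array([ 3.76428410e+00, -5.67623198e+01, -2.30769235e+01, -4.60407464e-02,
       -2.46075809e-02,  3.73081975e-01]), 'eef_pos': array([ 506.25526095, -253.36903622,  248.31265521]), 'tcp_rot': array([3.13540065e+00, 3.21042755e-04, 1.56019360e+00]), 'ft_force': array([ 1.15074831,  0.52720001, -0.19188276]), 'moment': array([-0.09318265,  0.05324844,  0.01396603]), 'opening': 1.0037781608293828}
```

View pics/wrist1.png

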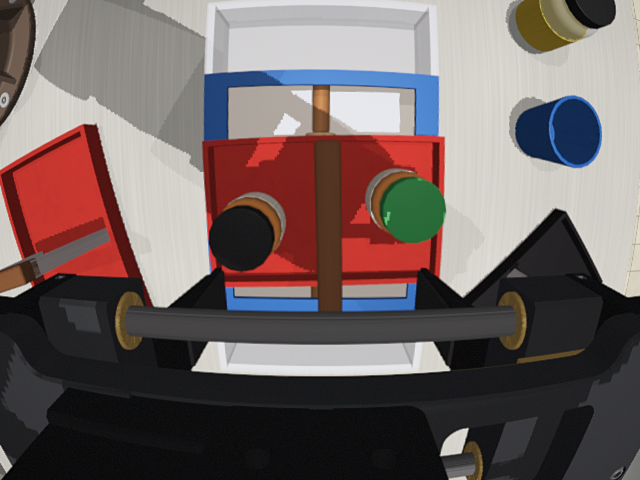

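View pics/s2.png

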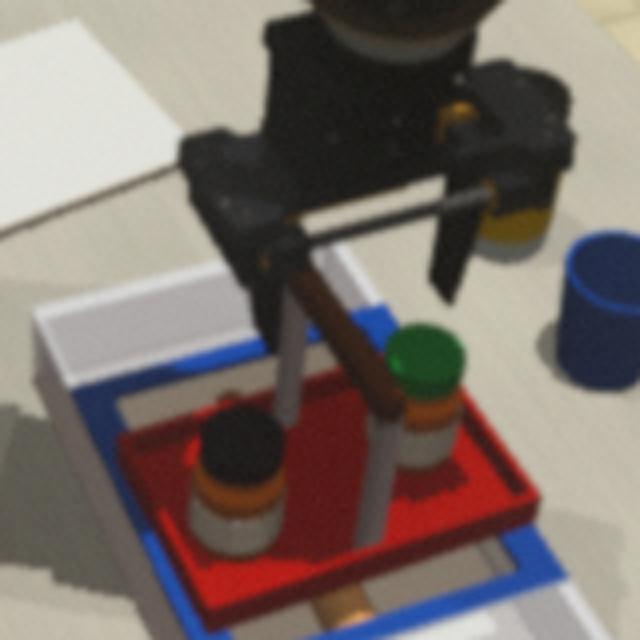

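Run:
```python
from h import *
pi=np.pi
plan([((509,-240,225),(pi,0,pi/2)),((509,-240,195),(pi,0,pi/2))],100,15)
```

```text
at [ 506.1 -252.2  248. ] [ 3.136 -0.     1.56 ] t 2.75
--
[0.006, 0.001, 0.012, 0.003, -0.0, -0.005, 100],
[0.006, 0.002, 0.011, 0.002, -0.0, -0.005, 100],
[0.0, -0.0, 0.015, 0.0, -0.0, -0.0, 100],
[0.0, -0.0, 0.015, 0.0, -0.0, -0.0, 100],
```

{"api": "play_rows", "payload": {
  "moves": [
    [0.006,0.001,0.012,0.003,0,-0.005,100],
    [0.006,0.002,0.011,0.002,0,-0.005,100],
    [0,0,0,0,0,0,100],
    [0,0,0.01,0,0,0,100],
    [0,0,0.01,0,0,0,100],
    [0,0,0.008,0,0,0,100],
    [0,0,0,0,0,0,100]
  ]
}}

```text
t: 3.45
eef_pos: [509.9, -234.3, 192.5]
tcp_rot: [-3.141, -0.001, 1.578]
ft_force: [-0.1, -0.1, 0.2]
opening: 1.002
```

{"api": "play_rows", "payload": {
  "moves": [
    [-0.004,0,-0.002,0,0,-0.007,100],
    [0,0,0,0,0,0,0],
    [0,0,0,0,0,0,0],
    [0,0,0,0,0,0,0],
    [0,0,0,0,0,0,0],
    [0,0,0,0,0,0,0],
    [0,0,0,0,0,0,0],
    [0,0,0,0,0,0,0]
  ]
}}

```text
t: 4.25
eef_pos: [510.2, -239.4, 195.7]
tcp_rot: [3.141, 0.0, 1.585]
ft_force: [-0.7, 0.4, -0.4]
opening: 0.463
```

Run:
```python
from h import *
print(state())
c=read_camera("side");crop(c,280,190,440,350,4,"s3.png")
c=read_camera("wrist");cv2.imwrite(f"pics/w3.png",c["img"][:,:,::-1])
```

```text
{'t': 4.25, 'joints': array([-5.56245540e-01,  4.40315261e-01,  1.75085408e+00,  5.73988207e-04,
        9.49630558e-01, -5.70407035e-01]), 'qvel': array([ 6.10286362e-04, -9.87714185e-04,  1.25116456e-04, -9.18575582e-04,
       -6.35923801e-05,  1.30886426e-03]), 'tau': array([-1.85686903e-02, -5.51785755e+01, -2.31598538e+01,  4.13664035e-02,
        7.27069052e-02,  2.22400322e-04]), 'eef_pos': array([ 510.15691291, -239.44045623,  195.66453596]), 'tcp_rot': array([3.14067329e+00, 3.49341782e-05, 1.58462394e+00]), 'ft_force': array([-0.72360212,  0.3835846 , -0.44254542]), 'moment': array([-0.04048707,  0.04662654, -0.01041199]), 'opening': 0.4632983493721547}
```

View pics/s3.png

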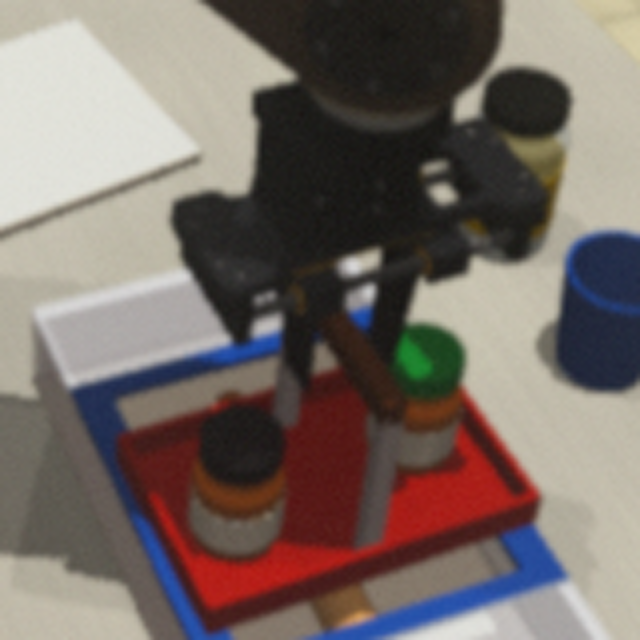

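View pics/w3.png

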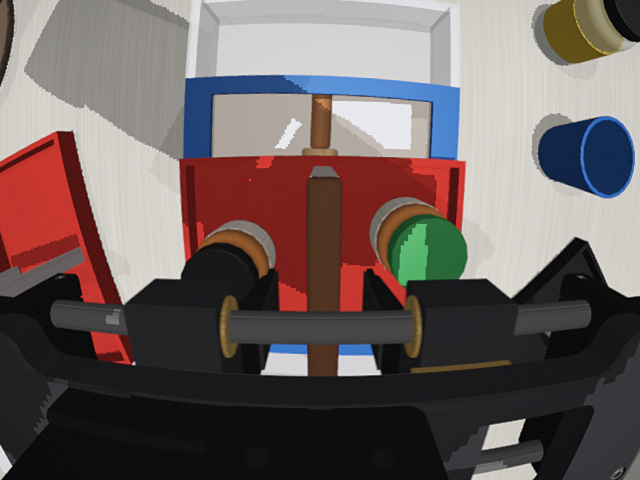

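The fingers straddle the bar, which sits near col 322 midway between them. They're still closing.

{"api": "play_rows", "payload": {
  "moves": [
    [0,0,0,0,0,0,0],
    [0,0,0,0,0,0,0],
    [0,0,0,0,0,0,0],
    [0,0,0,0,0,0,0],
    [0,0,0,0,0,0,0],
    [0,0,0,0,0,0,0],
    [0,0,0,0,0,0,0],
    [0,0,0,0,0,0,0]
  ]
}}

```text
t: 5.15
eef_pos: [510.4, -239.4, 195.7]
tcp_rot: [3.14, -0.0, 1.584]
ft_force: [-0.1, 0.4, 0.5]
opening: 0.143
```

{"api": "play_rows", "payload": {
  "moves": [
    [0,0,-0.003,0,0,0,0],
    [0,0,-0.006,0,0,0,0],
    [0,0,-0.008,0,0,0,0],
    [0,0,-0.01,0,0,0,0],
    [0,0,-0.01,0,0,0,0],
    [0,0,-0.006,0,0,0,0],
    [0,0,0,0,0,0,0]
  ]
}}

```text
t: 5.85
eef_pos: [509.3, -238.8, 241.2]
tcp_rot: [-3.139, -0.002, 1.585]
ft_force: [0.6, -0.4, -7.1]
opening: 0.149
```

Run:
```python
from h import *
print(state()["ft_force"],state()["moment"])
c=read_camera("side");crop(c,260,160,460,360,3,"s4.png")
pi=np.pi
plan([((480,0,245),(pi,0,1.65)),((457,197,245),(pi,0,pi/2+.152))],0,22)
```

```text
[ 0.57530059 -0.44772136 -7.11688479] [-0.05593219  0.09174456  0.06236064]
at [ 509.2 -238.8  240.7] [-3.139e+00 -2.000e-03  1.585e+00] t 5.9
--
[0.022, -0.002, -0.0, -0.0, -0.0, -0.006, 0],
[0.022, -0.002, -0.0, -0.0, -0.0, -0.006, 0],
[0.022, -0.002, -0.0, -0.0, -0.0, -0.006, 0],
[0.022, -0.002, -0.0, -0.0, -0.0, -0.006, 0],
[0.022, -0.002, -0.001, -0.0, -0.0, -0.006, 0],
[0.022, -0.002, -0.0, -0.0, -0.0, -0.006, 0],
[0.022, -0.002, -0.001, -0.001, -0.0, -0.006, 0],
[0.021, -0.001, -0.0, -0.0, -0.001, -0.006, 0],
--
[0.022, -0.001, -0.001, -0.001, -0.0, -0.006, 0],
[0.021, -0.001, -0.0, -0.0, -0.001, -0.006, 0],
[0.022, -0.002, -0.001, -0.001, -0.0, -0.005, 0],
[0.02, -0.001, 0.0, 0.0, -0.0, -0.007, 0],
[0.02, -0.001, 0.0, 0.0, -0.0, -0.007, 0],
[0.02, -0.0, 0.0, 0.0, -0.0, -0.007, 0],
[0.02, -0.0, 0.0, 0.0, -0.0, -0.007, 0],
[0.02, -0.0, 0.0, 0.0, -0.0, -0.008, 0],
--
[0.02, -0.0, 0.0, 0.0, -0.0, -0.007, 0],
[0.02, 0.0, 0.0, 0.0, -0.0, -0.008, 0],
[0.019, 0.0, 0.0, 0.0, -0.0, -0.007, 0],
[0.02, 0.001, 0.0, 0.0, -0.0, -0.008, 0],
[0.019, 0.0, 0.0, 0.0, -0.0, -0.007, 0],
```

View pics/s4.png

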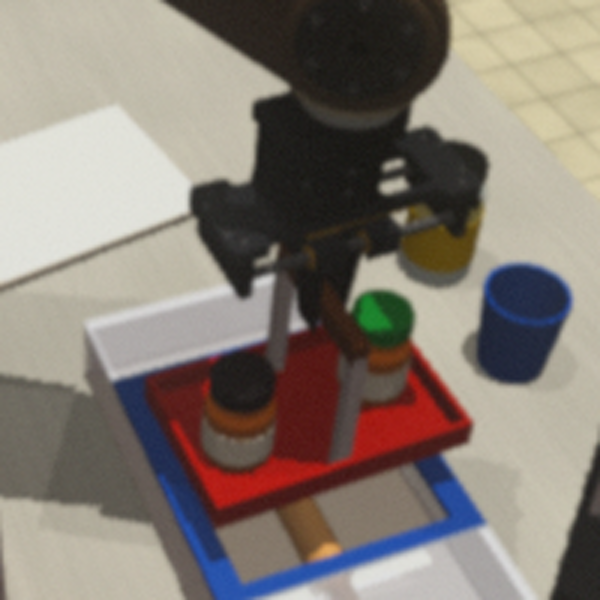

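The caddy has lifted level with both jars upright. I'll carry it with ramped speed, about 440 mm along y and 52 mm in −x.

{"api": "play_rows", "payload": {
  "moves": [
    [0.006,0,0,0,0,0,0],
    [0.011,-0.001,0,0,0,-0.005,0],
    [0.015,-0.001,0,0,0,-0.006,0],
    [0.018,-0.002,0,0,0,-0.006,0],
    [0.02,-0.002,0,0,0,-0.006,0],
    [0.02,-0.002,0,0,0,-0.006,0],
    [0.02,-0.002,0,0,0,-0.006,0],
    [0.02,-0.002,0,0,0,-0.006,0]
  ]
}}

```text
t: 6.7
eef_pos: [489.7, -98.1, 239.5]
tcp_rot: [-3.136, -0.005, 1.629]
ft_force: [-0.7, 0.5, -6.2]
opening: 0.148
```

{"api": "play_rows", "payload": {
  "moves": [
    [0.02,-0.002,0,0,0,-0.007,0],
    [0.02,-0.002,0,0,0,-0.007,0],
    [0.02,-0.002,0,0,0,-0.007,0],
    [0.02,-0.002,0,0,0,-0.007,0],
    [0.02,-0.001,0,0,0,-0.007,0],
    [0.02,-0.001,0,0,0,-0.007,0],
    [0.018,-0.001,0,0,0,-0.007,0],
    [0.014,-0.001,0,0,0,-0.007,0]
  ]
}}

```text
t: 7.5
eef_pos: [456.5, 69.5, 240.8]
tcp_rot: [-3.135, -0.007, 1.696]
ft_force: [-0.6, 0.5, -6.5]
opening: 0.144
```

Run:
```python
from h import *
pi=np.pi
plan([((457,197,230),(pi,0,pi/2+.152))],0,18)
```

```text
at [456.5  69.5 240.8] [-3.135 -0.007  1.696] t 7.5
--
[0.016, 0.002, 0.001, -0.001, -0.001, -0.003, 0],
[0.016, 0.002, 0.002, -0.001, -0.001, -0.003, 0],
[0.016, 0.002, 0.001, -0.001, -0.001, -0.003, 0],
[0.016, 0.002, 0.001, -0.001, -0.001, -0.003, 0],
[0.016, 0.002, 0.002, -0.001, -0.001, -0.004, 0],
[0.015, 0.003, 0.001, -0.0, -0.001, -0.003, 0],
[0.016, 0.002, 0.002, -0.001, -0.001, -0.004, 0],
[0.015, 0.003, 0.001, -0.0, -0.0, -0.003, 0],
```

{"api": "play_rows", "payload": {
  "moves": [
    [0.016,0.002,0.001,-0.001,-0.001,-0.003,0],
    [0.018,0.002,0.002,-0.001,-0.001,-0.003,0],
    [0.018,0.002,0.001,-0.001,-0.001,-0.003,0],
    [0.018,0.002,0.002,-0.001,-0.001,-0.003,0],
    [0.018,0.003,0.001,-0.001,-0.001,-0.003,0],
    [0.015,0.002,0.002,-0.001,-0.001,-0.003,0],
    [0.01,0.002,0.002,0,0,-0.003,0],
    [0.004,0.001,0,0,0,0,0]
  ]
}}

```text
t: 8.3
eef_pos: [446.3, 201.2, 230.4]
tcp_rot: [-3.141, -0.002, 1.729]
ft_force: [0.2, 1.0, -6.6]
opening: 0.144
```

Run:
```python
from h import *
c=read_camera("side");crop(c,190,120,390,270,4,"s5.png")
pi=np.pi
plan([((457,197,150),(pi,0,pi/2+.152))],0,12)
```

```text
at [446.5 201.4 230.5] [-3.141e+00 -2.000e-03  1.729e+00] t 8.35
--
[-0.001, 0.001, 0.012, -0.0, -0.0, 0.001, 0],
[-0.001, 0.001, 0.011, -0.0, -0.0, 0.001, 0],
[-0.001, 0.002, 0.012, -0.0, -0.0, 0.001, 0],
[-0.001, 0.001, 0.011, -0.0, -0.001, 0.001, 0],
[-0.001, 0.002, 0.012, -0.0, -0.0, 0.001, 0],
[-0.001, 0.001, 0.011, -0.0, -0.001, 0.001, 0],
[-0.0, 0.002, 0.012, -0.001, -0.0, 0.0, 0],
```

View pics/s5.png

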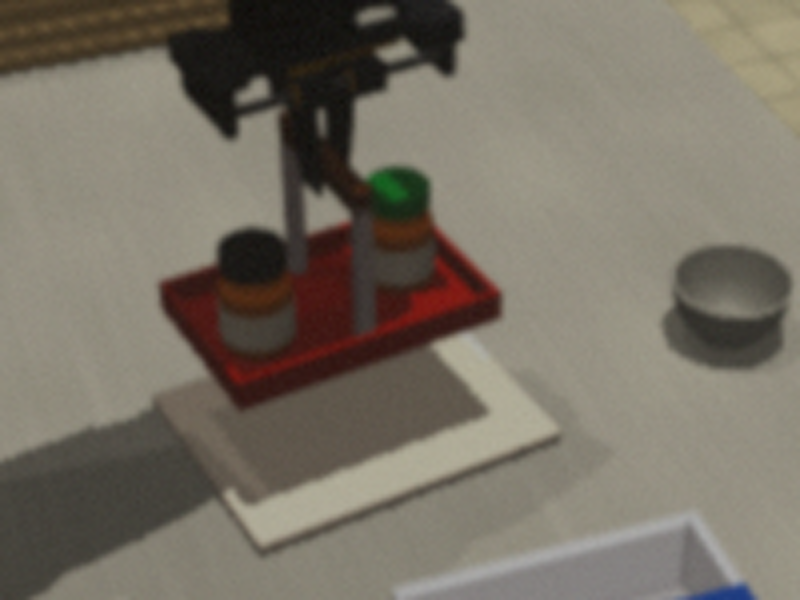

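The caddy is level over the board with both jars upright, so I'll lower it.

{"api": "play_rows", "payload": {
  "moves": [
    [-0.001,0.001,0.007,0,0,0.001,0],
    [-0.001,0.002,0.011,0,0,0,0],
    [-0.001,0.002,0.012,0,0,0,0],
    [-0.001,0.001,0.011,0,0,0.001,0],
    [0,0.002,0.012,0,0,0,0],
    [0,0.001,0.011,0,0,0,0],
    [0,0,0.006,0,0,0,0],
    [0,0,0,0,0,0,0]
  ]
}}

```text
t: 9.15
eef_pos: [456.4, 195.6, 153.6]
tcp_rot: [-3.139, -0.002, 1.723]
ft_force: [-0.0, -0.5, -6.7]
opening: 0.148
```

{"api": "play_rows", "payload": {
  "moves": [
    [0,0,0.006,0,0,0,0],
    [0,0,0.005,0,0,0,0],
    [0,0,0.003,0,0,0,0],
    [0,0,0.001,0,0,0,0],
    [0,0,0,0,0,0,0]
  ]
}}

```text
t: 9.65
eef_pos: [456.7, 195.7, 138.2]
tcp_rot: [-3.141, -0.002, 1.723]
ft_force: [1.0, -0.5, -6.6]
opening: 0.145
```

{"api": "play_rows", "payload": {
  "moves": [
    [0,0,0.001,0,0,0,0],
    [0,0,0.001,0,0,0,0],
    [0,0,0.001,0,0,0,0],
    [0,0,0,0,0,0,0]
  ]
}}

```text
t: 10.05
eef_pos: [457.0, 196.0, 135.7]
tcp_rot: [3.141, -0.002, 1.723]
ft_force: [0.3, -0.3, -5.2]
opening: 0.143
```

{"api": "play_rows", "payload": {
  "moves": [
    [0,0,0.001,0,0,0,0],
    [0,0,0,0,0,0,0],
    [0,0,0,0,0,0,0]
  ]
}}

```text
t: 10.35
eef_pos: [457.1, 196.2, 135.9]
tcp_rot: [3.14, -0.002, 1.723]
ft_force: [0.7, 0.6, -6.4]
opening: 0.148
```

{"api": "play_rows", "payload": {
  "moves": [
    [0,0,0.002,0,0,0,0],
    [0,0,0.002,0,0,0,0]
  ]
}}

```text
t: 10.55
eef_pos: [457.2, 196.5, 135.4]
tcp_rot: [3.138, -0.003, 1.723]
ft_force: [-11.4, -5.9, 34.9]
opening: 0.145
```

{"api": "play_rows", "payload": {
  "moves": [
    [0,0,0,0,0,0,0],
    [0,0,0,0,0,0,0]
  ]
}}

```text
t: 10.75
eef_pos: [457.3, 196.4, 136.1]
tcp_rot: [3.136, -0.003, 1.723]
ft_force: [-0.8, 0.2, -7.6]
opening: 0.145
```

{"api": "play_rows", "payload": {
  "moves": [
    [0,0,0,0,0,0,25],
    [0,0,0,0,0,0,25],
    [0,0,0,0,0,0,40],
    [0,0,0,0,0,0,60],
    [0,0,0,0,0,0,70],
    [0,0,0,0,0,0,70],
    [0,0,0,0,0,0,70]
  ]
}}

```text
t: 11.45
eef_pos: [458.5, 196.6, 136.2]
tcp_rot: [3.134, -0.003, 1.723]
ft_force: [0.8, -0.3, 0.2]
opening: 0.616
```

Run:
```python
from h import *
c=read_camera("side");crop(c,190,120,390,270,4,"s6.png")
c=read_camera("wrist");cv2.imwrite(f"pics/w6.png",c["img"][:,:,::-1])
```

```text
(no output)
```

View pics/s6.png

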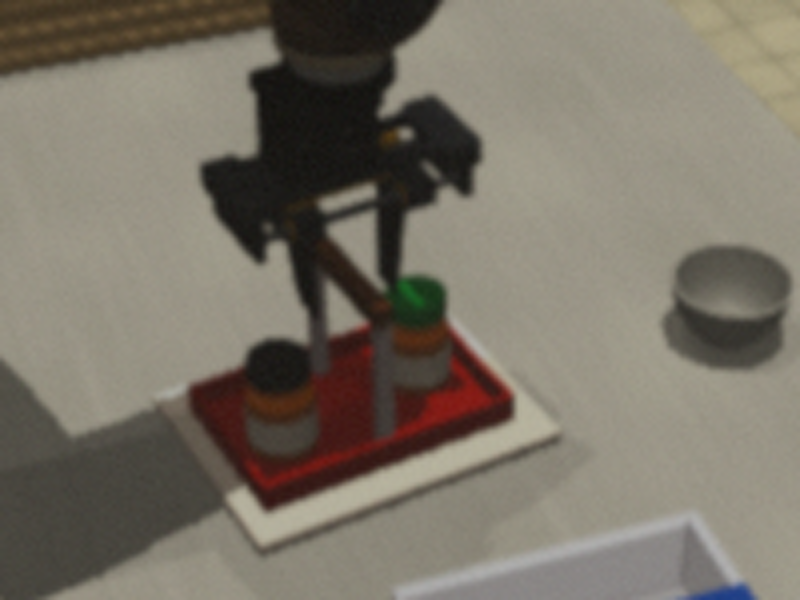

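View pics/w6.png

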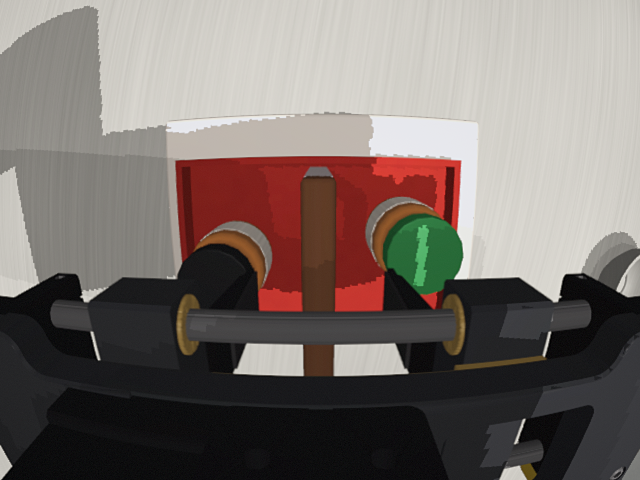

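The caddy is on the board and released, with both jars upright. Next I'll raise the gripper and move over the tub.

{"api": "play_rows", "payload": {
  "moves": [
    [0,0,-0.01,0,0,0,70],
    [0,0,-0.02,0,0,0,70],
    [0,0,-0.025,0,0,0,70],
    [0,0,-0.025,0,0,0,70],
    [0,0,-0.02,0,0,0,70],
    [0,0,-0.005,0,0,0,70]
  ]
}}

```text
t: 12.15
eef_pos: [457.2, 196.0, 247.5]
tcp_rot: [3.135, -0.003, 1.723]
ft_force: [0.9, -0.7, -0.7]
opening: 0.695
```

Run:
```python
from h import *
pi=np.pi
plan([((490,0,245),(pi,0,1.65)),((503,-244,210),(pi,0,pi/2))],70,40)
c=read_camera("top")
crop(c,310,170,500,300,4,"t7.png")
crop(c,160,170,310,330,4,"t8.png")
```

```text
at [457.2 196.  247.5] [ 3.135e+00 -3.000e-03  1.723e+00] t 12.15
--
[-0.04, 0.001, 0.0, 0.001, -0.001, 0.015, 70],
[-0.04, 0.001, 0.001, 0.001, -0.001, 0.015, 70],
[-0.04, 0.002, 0.0, 0.001, -0.0, 0.014, 70],
[-0.039, 0.002, 0.001, 0.002, -0.001, 0.015, 70],
[-0.04, 0.002, 0.0, 0.001, -0.0, 0.014, 70],
[-0.035, -0.001, 0.005, 0.0, -0.0, 0.011, 70],
[-0.035, -0.0, 0.005, 0.0, -0.0, 0.011, 70],
[-0.035, -0.0, 0.005, 0.0, -0.0, 0.011, 70],
--
[-0.035, 0.0, 0.005, 0.0, -0.0, 0.012, 70],
[-0.035, 0.001, 0.005, 0.0, -0.0, 0.011, 70],
[-0.034, 0.001, 0.005, 0.0, -0.0, 0.012, 70],
[-0.035, 0.001, 0.005, 0.0, -0.0, 0.011, 70],
```

View pics/t7.png

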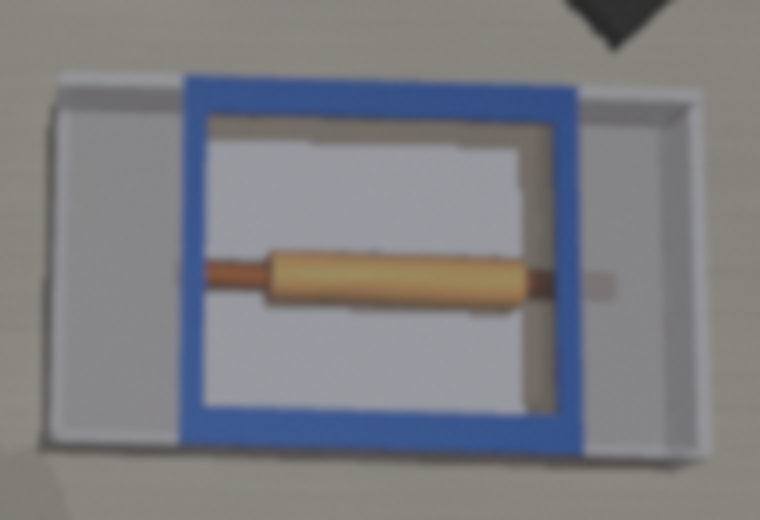

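View pics/t8.png

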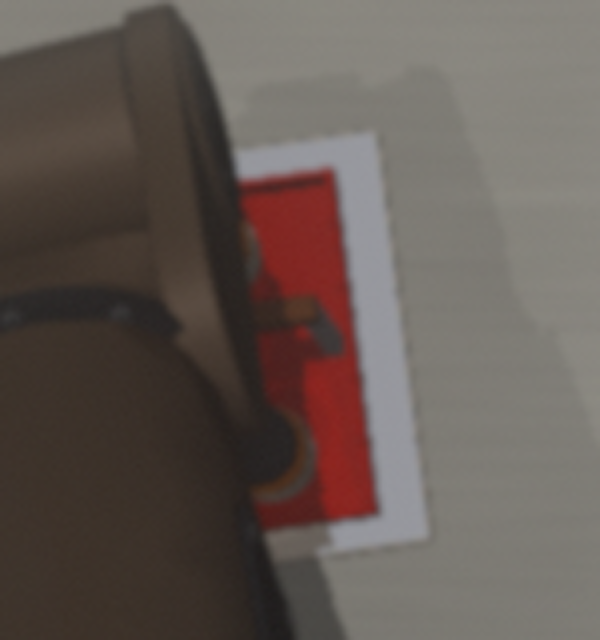

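Run:
```python
from h import *
c=read_camera("top")
f=lambda x,y,z:onz(c,310+x/4,170+y/4,z)
a=f(269,277,24);b=f(527,284,24);print(a,b,(a+b)/2,np.linalg.norm(a-b))
```

```text
[ 503.49780504 -170.29171457   24.        ] [ 500.43839567 -322.61879243   24.        ] [ 501.96810036 -246.4552535    24.        ] 152.35779807881974
```

{"api": "play_rows", "payload": {
  "moves": [
    [-0.02,0,0,0,0,0.008,70],
    [-0.035,0.001,0,0.001,0,0.014,70],
    [-0.04,0.002,0,0.001,0,0.014,70],
    [-0.04,0.002,0,0.001,0,0.014,70],
    [-0.04,0.002,0,0.001,0,0.014,70],
    [-0.035,0,0.002,0,0,0.011,70],
    [-0.035,0,0.002,0,0,0.011,70],
    [-0.035,0,0.002,0,0,0.011,70]
  ]
}}

```text
t: 13.05
eef_pos: [491.6, -88.1, 230.1]
tcp_rot: [-3.13, -0.005, 1.629]
ft_force: [0.6, 0.2, 0.0]
opening: 0.701
```

Run:
```python
from h import *
pi=np.pi
plan([((503,-240,210),(pi,0,pi/2))],70,35)
```

```text
at [491.6 -88.1 230.1] [-3.13  -0.005  1.629] t 13.05
--
[-0.03, 0.001, 0.004, -0.002, -0.001, 0.012, 70],
[-0.031, 0.001, 0.004, -0.003, -0.001, 0.012, 70],
[-0.03, 0.001, 0.004, -0.002, -0.001, 0.012, 70],
[-0.031, 0.001, 0.004, -0.003, -0.001, 0.011, 70],
[-0.03, 0.002, 0.004, -0.002, -0.001, 0.012, 70],
```

{"api": "play_rows", "payload": {
  "moves": [
    [-0.03,0.001,0.004,-0.003,-0.001,0.012,70],
    [-0.03,0.001,0.004,-0.003,-0.001,0.012,70],
    [-0.03,0.001,0.004,-0.003,-0.001,0.012,70],
    [-0.025,0.001,0.004,-0.002,-0.001,0.012,70],
    [-0.015,0.001,0.004,-0.002,-0.001,0.012,70],
    [-0.008,0.001,0,0,0,0.008,70],
    [0,0,0,0,0,0,70]
  ]
}}

```text
t: 13.75
eef_pos: [499.0, -234.1, 199.9]
tcp_rot: [-3.131, -0.006, 1.553]
ft_force: [0.1, 0.4, -0.2]
opening: 0.698
```

Run:
```python
from h import *
pi=np.pi
plan([((502.5,-246,120),(pi,0,1.55)),((502.5,-246,40),(pi,0,1.55))],70,25)
c=read_camera("wrist");cv2.imwrite(f"pics/w7.png",c["img"][:,:,::-1])
c=read_camera("side");crop(c,280,190,440,350,4,"s7.png")
```

```text
at [ 499.  -234.1  199.9] [-3.131 -0.006  1.553] t 13.75
--
[-0.003, 0.001, 0.02, -0.003, -0.001, 0.001, 70],
[-0.003, 0.001, 0.02, -0.002, -0.002, 0.001, 70],
[-0.003, 0.001, 0.02, -0.003, -0.001, 0.0, 70],
[-0.003, 0.001, 0.02, -0.002, -0.002, 0.001, 70],
[-0.0, 0.0, 0.02, -0.0, 0.0, -0.0, 70],
[-0.0, 0.0, 0.02, -0.0, 0.0, -0.0, 70],
[-0.0, 0.0, 0.02, -0.0, 0.0, -0.0, 70],
[-0.0, 0.0, 0.02, -0.0, 0.0, -0.0, 70],
```

View pics/w7.png

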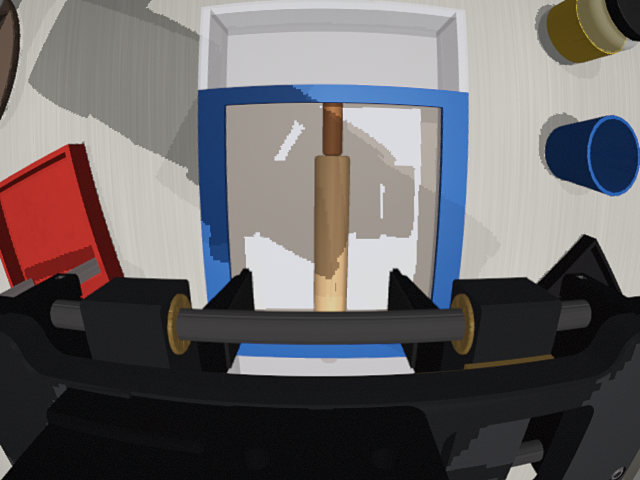

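The pin lies along the jaw line (cols 315–350). I'll descend now.

{"api": "play_rows", "payload": {
  "moves": [
    [-0.003,0.001,0.012,-0.003,-0.001,0,70],
    [-0.003,0.001,0.02,-0.002,-0.002,0,70],
    [-0.003,0.001,0.02,-0.003,-0.001,0,70],
    [-0.002,0.001,0.02,-0.002,-0.002,0,70],
    [0,0,0.02,0,0,0,70],
    [0,0,0.016,0,0,0,70],
    [0,0,0.008,0,0,0,70],
    [0,0,0,0,0,0,70]
  ]
}}

```text
t: 14.65
eef_pos: [503.6, -238.3, 78.1]
tcp_rot: [3.138, 0.002, 1.563]
ft_force: [0.2, 0.4, 1.1]
opening: 0.697
```

Run:
```python
from h import *
pi=np.pi
plan([((502.5,-246,25),(pi,0,1.55))],70,12)
c=read_camera("wrist");cv2.imwrite(f"pics/w8.png",c["img"][:,:,::-1])
```

```text
at [ 503.6 -238.3   78.1] [3.138e+00 2.000e-03 1.563e+00] t 14.65
--
[-0.002, -0.0, 0.011, 0.001, 0.0, 0.003, 70],
[-0.001, -0.0, 0.011, 0.001, 0.0, 0.003, 70],
[-0.002, -0.0, 0.01, 0.001, 0.001, 0.002, 70],
[-0.001, -0.001, 0.011, 0.0, 0.0, 0.003, 70],
[-0.002, -0.0, 0.01, 0.001, 0.001, 0.002, 70],
```

View pics/w8.png

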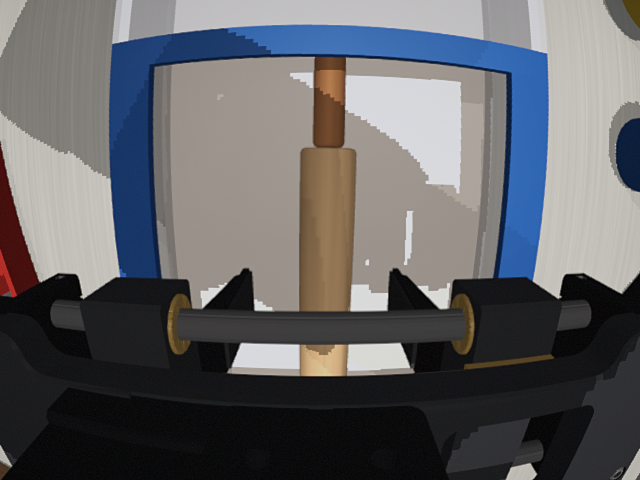

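{"api": "play_rows", "payload": {
  "moves": [
    [-0.002,0.001,0.009,0.001,0,0.003,70],
    [-0.002,0.001,0.011,0.001,0,0.003,70],
    [-0.002,0,0.01,0.001,0,0.002,70],
    [-0.001,0,0.01,0,0,0.002,70],
    [-0.001,0,0.006,0,0,0,70],
    [0,0,0,0,0,0,70]
  ]
}}

```text
t: 15.3
eef_pos: [506.9, -247.7, 30.3]
tcp_rot: [3.138, 0.004, 1.553]
ft_force: [-0.2, -0.2, 0.5]
opening: 0.697
```

{"api": "play_rows", "payload": {
  "moves": [
    [0,-0.001,0.003,0,0,0,70],
    [0,-0.001,0.002,0,0,0,70],
    [0,0,0,0,0,0,70]
  ]
}}

```text
t: 15.6
eef_pos: [504.8, -247.7, 25.0]
tcp_rot: [3.138, 0.004, 1.553]
ft_force: [-1.1, 0.3, 0.7]
opening: 0.701
```

{"api": "play_rows", "payload": {
  "moves": [
    [0,0,0.002,0,0,0,50],
    [0,0,0,0,0,0,20],
    [0,0,0,0,0,0,0],
    [0,0,0,0,0,0,0],
    [0,0,0,0,0,0,0],
    [0,0,0,0,0,0,0],
    [0,0,0,0,0,0,0],
    [0,0,0,0,0,0,0]
  ]
}}

```text
t: 16.4
eef_pos: [505.2, -247.8, 23.7]
tcp_rot: [3.137, 0.005, 1.553]
ft_force: [-0.3, -1.1, -0.3]
opening: 0.33
```

{"api": "play_rows", "payload": {
  "moves": [
    [0,0,0,0,0,0,0],
    [0,0,0,0,0,0,0],
    [0,0,0,0,0,0,0],
    [0,0,0,0,0,0,0]
  ]
}}

```text
t: 16.8
eef_pos: [505.2, -247.9, 23.7]
tcp_rot: [3.137, 0.005, 1.553]
ft_force: [-0.6, -0.3, -0.3]
opening: 0.332
```

{"api": "play_rows", "payload": {
  "moves": [
    [0,0,-0.004,0,0,0,0],
    [0,0,-0.005,0,0,0,0],
    [0,0,0,0,0,0,0],
    [-0.006,0,0,0,0,0,0],
    [-0.006,0,0,0,0,0,0],
    [-0.003,0,0,0,0,0,0],
    [0,0,0,0,0,0,0]
  ]
}}

```text
t: 17.5
eef_pos: [504.6, -264.2, 33.3]
tcp_rot: [3.137, 0.004, 1.553]
ft_force: [-0.4, -0.8, -2.2]
opening: 0.331
```

Run:
```python
from h import *
c=read_camera("wrist");cv2.imwrite(f"pics/w9.png",c["img"][:,:,::-1])
c=read_camera("side");crop(c,280,190,440,350,4,"s9.png")
c=read_camera("top")
crop(c,310,170,500,300,4,"t9.png")
```

```text
(no output)
```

View pics/w9.png

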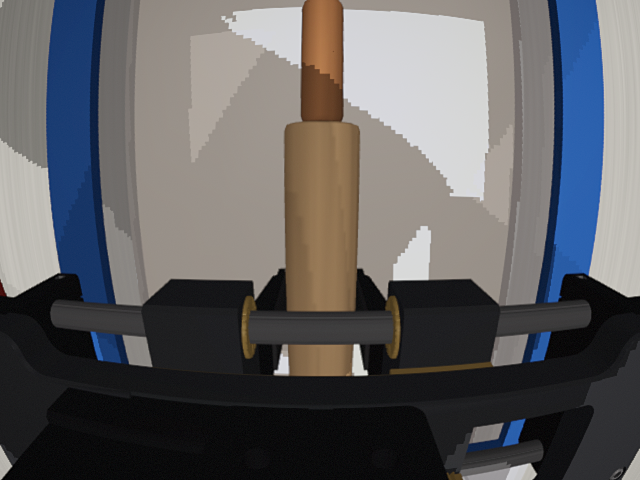

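View pics/t9.png

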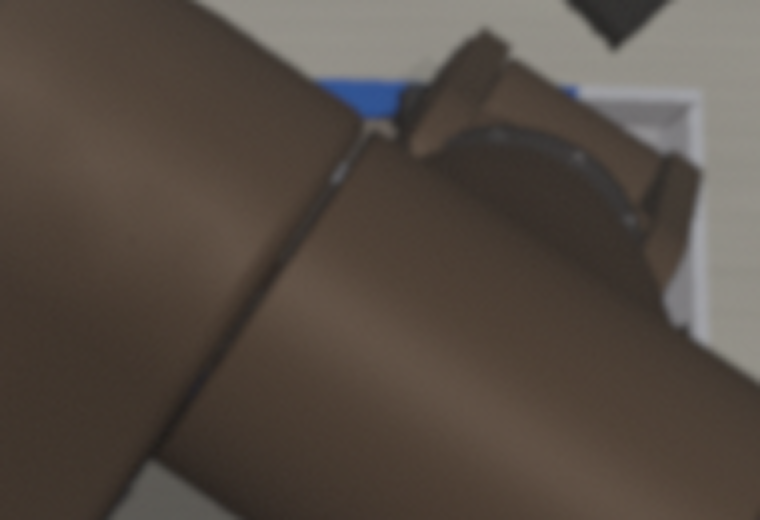

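View pics/s9.png

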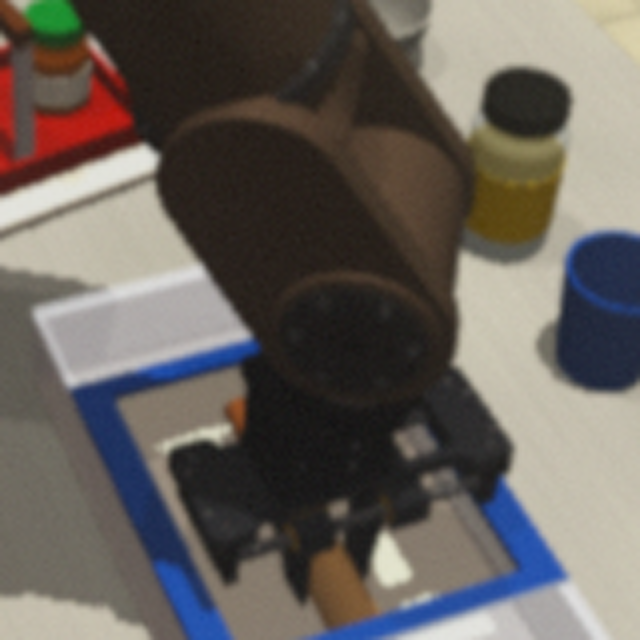

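Run:
```python
from h import *
pi=np.pi
print(state()["joints"].round(3))
R0=Ro.from_euler("xyz",[pi,0,1.553])
T=lambda d:(R0*Ro.from_rotvec([0,np.radians(d),0])).as_euler("xyz")
print(onz(read_camera("side"),280+236/4,190+402/4,33))
plan([((504,-267,45),T(9)),((504,-265,66),T(20)),((504,-235,90),T(30)),((504,-200,110),T(30))],0,10,.06)
```

```text
[-0.597  0.676  1.865 -0.002  0.595 -0.577]
[ 509.66407045 -130.13762399   33.        ]
at [ 504.5 -263.5   33.3] [3.138 0.004 1.553] t 17.7
--
[-0.001, -0.0, -0.004, 0.001, 0.054, 0.0, 0],
[-0.001, -0.0, -0.004, 0.002, 0.054, 0.0, 0],
[-0.001, -0.0, -0.004, 0.001, 0.053, 0.001, 0],
[0.001, -0.0, -0.005, 0.0, 0.048, -0.0, 0],
[0.002, -0.0, -0.005, 0.0, 0.048, -0.0, 0],
[0.002, -0.0, -0.005, 0.0, 0.048, -0.0, 0],
[0.002, -0.0, -0.005, 0.0, 0.048, -0.0, 0],
[0.009, -0.0, -0.003, 0.0, 0.044, -0.0, 0],
--
[0.009, -0.0, -0.003, 0.0, 0.044, -0.0, 0],
[0.009, -0.0, -0.002, 0.0, 0.043, -0.0, 0],
[0.01, -0.001, -0.002, 0.0, 0.044, -0.0, 0],
[0.008, -0.0, 0.0, 0.0, -0.0, -0.0, 0],
[0.008, -0.0, 0.0, 0.0, -0.0, -0.0, 0],
[0.008, -0.0, 0.0, 0.0, -0.0, -0.0, 0],
[0.008, -0.0, 0.0, 0.0, -0.0, -0.0, 0],
[0.008, -0.001, 0.0, 0.0, -0.0, -0.0, 0],
```

{"api": "play_rows", "payload": {
  "moves": [
    [-0.005,0,0,0,0,0,0],
    [-0.001,0,-0.004,0,0.035,0,0],
    [-0.001,0,-0.004,0,0.04,0,0],
    [-0.001,0,-0.005,0,0.04,0,0],
    [0,0,-0.003,0,0.02,0,0],
    [0,0,0,0,0,0,0]
  ]
}}

```text
t: 18.3
eef_pos: [504.5, -272.8, 49.6]
tcp_rot: [3.137, -0.136, 1.556]
ft_force: [-0.5, 1.5, -3.1]
opening: 0.33
```

Run:
```python
from h import *
print(state()["joints"].round(3))
c=read_camera("side");crop(c,280,190,440,350,4,"s10.png")
c=read_camera("wrist");cv2.imwrite(f"pics/w10.png",c["img"][:,:,::-1])
```

```text
[-0.661  0.674  1.803  0.163  0.75  -0.77 ]
```

View pics/s10.png

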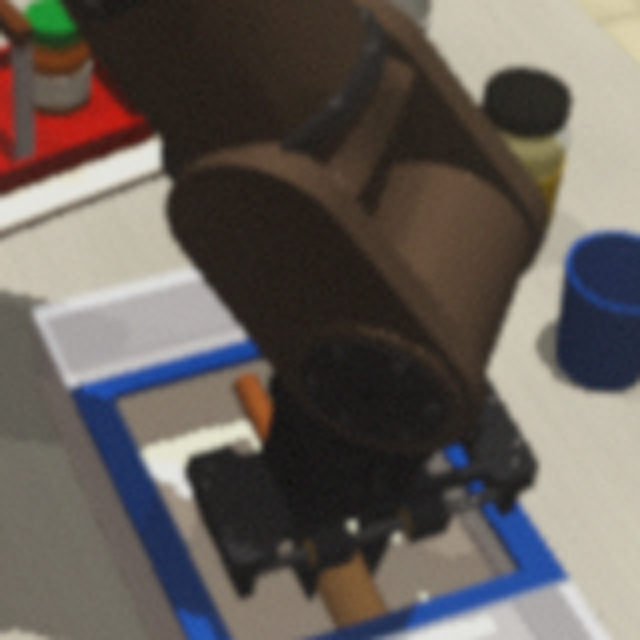

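View pics/w10.png

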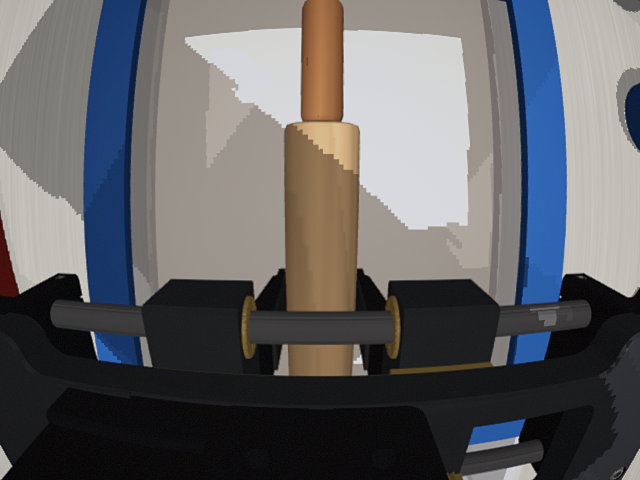

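The pin is tilting with the gripper, held firm, and its near end at (250,385) is rising inside the mouth. I'll carry on.

Run:
```python
from h import *
pi=np.pi
R0=Ro.from_euler("xyz",[pi,0,1.553])
T=lambda d:(R0*Ro.from_rotvec([0,np.radians(d),0])).as_euler("xyz")
plan([((504,-265,69),T(20)),((504,-235,92),T(30)),((504,-195,115),T(30))],0,10,.05)
```

```text
at [ 504.3 -272.3   49.3] [ 3.138 -0.135  1.556] t 18.4
--
[0.002, -0.0, -0.004, 0.001, 0.043, 0.001, 0],
[0.002, -0.0, -0.004, 0.0, 0.043, 0.001, 0],
[0.002, -0.0, -0.003, 0.001, 0.043, 0.0, 0],
[0.003, -0.0, -0.003, 0.0, 0.042, 0.001, 0],
[0.002, -0.0, -0.004, 0.001, 0.043, 0.0, 0],
[0.009, -0.0, -0.003, -0.0, 0.044, 0.0, 0],
[0.009, -0.0, -0.002, -0.0, 0.043, 0.0, 0],
[0.009, -0.0, -0.002, -0.0, 0.044, 0.0, 0],
--
[0.01, -0.001, -0.001, -0.0, 0.043, 0.0, 0],
[0.009, -0.0, -0.0, -0.0, 0.0, 0.0, 0],
[0.009, -0.0, -0.0, -0.0, 0.0, 0.0, 0],
[0.009, -0.0, -0.0, -0.0, 0.0, 0.0, 0],
[0.01, -0.0, -0.0, -0.0, 0.0, 0.0, 0],
[0.009, -0.001, -0.0, -0.0, 0.0, 0.0, 0],
```

{"api": "play_rows", "payload": {
  "moves": [
    [0.002,0,-0.005,0,0.03,0,0],
    [0.002,0,-0.005,0,0.042,0,0],
    [0.002,0,-0.004,0.001,0.042,0,0],
    [0.003,0,-0.004,0,0.042,0.001,0],
    [0.002,0,-0.003,0,0.03,0,0],
    [0,0,0,0,0,0,0]
  ]
}}

```text
t: 19.0
eef_pos: [503.7, -263.0, 71.5]
tcp_rot: [-3.14, -0.325, 1.558]
ft_force: [-0.1, 0.4, -2.3]
opening: 0.329
```

Run:
```python
from h import *
print(state()["joints"].round(3))
c=read_camera("side");crop(c,280,190,440,350,4,"s11.png")
pi=np.pi
R0=Ro.from_euler("xyz",[pi,0,1.553])
T=lambda d:(R0*Ro.from_rotvec([0,np.radians(d),0])).as_euler("xyz")
plan([((504,-235,94),T(29)),((504,-195,117),T(29)),((504,-185,220),T(29))],0,12,.05)
```

```text
[-0.71   0.679  1.744  0.304  0.955 -0.903]
at [ 503.6 -262.9   71.3] [-3.14  -0.324  1.558] t 19.05
--
[0.008, 0.0, -0.003, -0.001, 0.045, 0.001, 0],
[0.009, 0.0, -0.003, -0.001, 0.046, 0.001, 0],
[0.009, -0.0, -0.002, -0.001, 0.045, 0.001, 0],
[0.008, -0.0, -0.002, -0.0, 0.046, 0.001, 0],
[0.012, -0.0, -0.0, -0.0, -0.0, 0.0, 0],
[0.012, -0.0, -0.0, -0.0, -0.0, 0.0, 0],
[0.011, -0.0, -0.001, -0.0, -0.0, 0.0, 0],
[0.012, -0.001, -0.0, -0.0, -0.0, 0.0, 0],
--
[0.006, 0.0, -0.009, -0.0, -0.0, 0.0, 0],
[0.007, 0.0, -0.01, -0.0, -0.0, 0.0, 0],
[0.006, 0.0, -0.009, -0.0, -0.0, 0.0, 0],
[0.007, 0.0, -0.01, -0.0, -0.0, 0.0, 0],
[0.006, 0.0, -0.009, -0.0, -0.0, 0.0, 0],
[0.007, 0.0, -0.01, -0.0, -0.0, 0.0, 0],
[0.006, 0.0, -0.009, -0.0, -0.0, 0.0, 0],
[0.007, 0.0, -0.01, -0.0, -0.0, 0.0, 0],
--
[0.006, 0.0, -0.009, -0.0, -0.0, 0.0, 0],
```

View pics/s11.png

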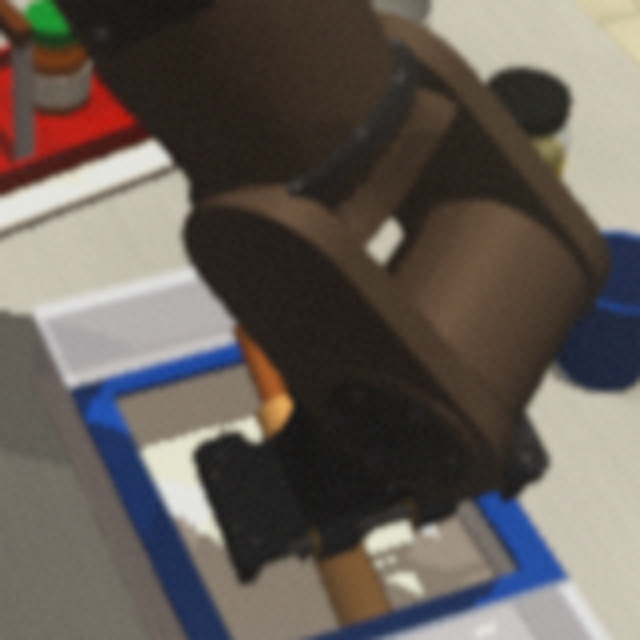

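{"api": "play_rows", "payload": {
  "moves": [
    [0.005,0,-0.003,0,0.03,0,0],
    [0.008,0,-0.003,-0.001,0.045,0.001,0],
    [0.009,0,-0.003,-0.001,0.045,0.001,0],
    [0.009,0,-0.002,0,0.04,0.001,0],
    [0.01,0,-0.001,0,0,0,0],
    [0.01,0,0,0,0,0,0],
    [0.01,0,0,0,0,0,0]
  ]
}}

```text
t: 19.75
eef_pos: [503.9, -207.9, 109.4]
tcp_rot: [-3.138, -0.491, 1.554]
ft_force: [0.3, 0.4, -1.6]
opening: 0.328
```

Run:
```python
from h import *
print(state()["joints"].round(3))
c=read_camera("side");crop(c,280,190,440,350,4,"s12.png")
pi=np.pi
R0=Ro.from_euler("xyz",[pi,0,1.553])
T=lambda d:(R0*Ro.from_rotvec([0,np.radians(d),0])).as_euler("xyz")
plan([((504,-192,121),T(28)),((504,-185,230),T(28))],0,14,.05)
```

```text
[-0.69   0.639  1.756  0.421  1.109 -0.933]
at [ 504.  -206.6  110.2] [-3.138 -0.491  1.556] t 19.8
--
[0.009, -0.0, -0.001, -0.002, -0.001, 0.001, 0],
[0.009, -0.0, -0.002, -0.003, -0.001, 0.001, 0],
[0.007, -0.0, -0.012, 0.0, -0.0, 0.0, 0],
[0.007, -0.0, -0.012, 0.0, -0.0, 0.0, 0],
[0.007, -0.0, -0.011, 0.0, -0.0, 0.0, 0],
[0.007, -0.0, -0.012, 0.0, -0.0, 0.0, 0],
[0.007, -0.0, -0.011, 0.0, -0.0, 0.0, 0],
[0.007, -0.0, -0.012, 0.0, -0.0, 0.0, 0],
--
[0.008, -0.0, -0.011, 0.0, -0.0, 0.0, 0],
[0.007, -0.0, -0.012, 0.0, -0.0, 0.0, 0],
```

View pics/s12.png

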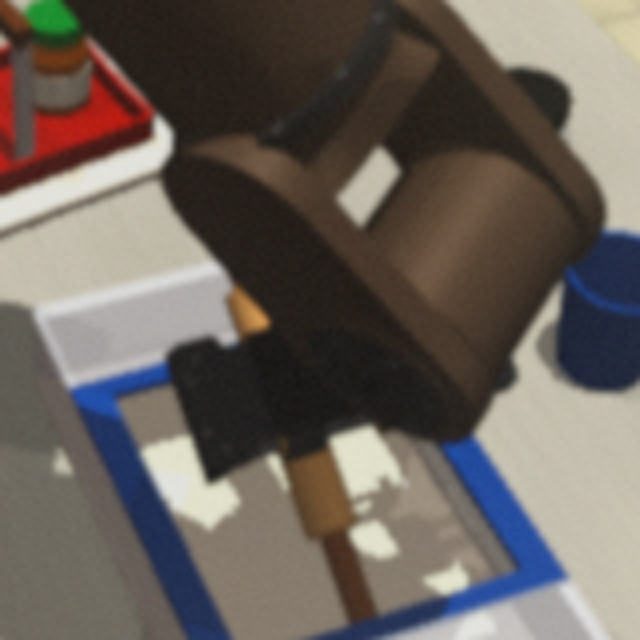

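{"api": "play_rows", "payload": {
  "moves": [
    [0.009,0,-0.001,0,0,0,0],
    [0.009,0,-0.001,0,0,0,0],
    [0.008,0,-0.008,0,0,0,0],
    [0.007,0,-0.012,0,0,0,0],
    [0.007,0,-0.012,0,0,0,0],
    [0.007,0,-0.012,0,0,0,0],
    [0.007,0,-0.012,0,0,0,0],
    [0.005,0,-0.008,0,0,0,0]
  ]
}}

```text
t: 20.6
eef_pos: [504.6, -183.2, 204.5]
tcp_rot: [-3.139, -0.489, 1.557]
ft_force: [-0.4, 0.1, -3.0]
opening: 0.33
```

{"api": "play_rows", "payload": {
  "moves": [
    [0.007,0,-0.012,0,0,0,0],
    [0.007,0,-0.012,0,0,0,0],
    [0.007,0,-0.012,0,0,0,0],
    [0.005,0,-0.008,0,0,0,0],
    [0.001,0,-0.002,0,0,0,0],
    [0,0,0,0,0,0,0],
    [0,0,0,0,0,0,0]
  ]
}}

```text
t: 21.3
eef_pos: [504.5, -181.1, 263.8]
tcp_rot: [-3.14, -0.488, 1.557]
ft_force: [-0.2, -0.5, -3.4]
opening: 0.328
```

Run:
```python
from h import *
s=state();print(s["joints"].round(3),abs(s["qvel"]).max(),s["eef_pos"])
p=s["eef_pos"];R=Ro.from_euler("xyz",s["tcp_rot"]);print(p+R.apply([130,0,0]),p+R.apply([-130,0,0]))
c=read_camera("side");cv2.imwrite(f"pics/s13.png",c["img"][:,:,::-1])
c=read_camera("top");cv2.imwrite(f"pics/t13.png",c["img"][:,:,::-1])
c=read_camera("wrist");cv2.imwrite(f"pics/w13.png",c["img"][:,:,::-1])
```

```text
[-0.653  0.431  1.649  0.392  1.384 -0.777] 0.003543136289227629 [ 504.48730126 -181.05398709  263.80092594]
[506.02737542 -66.21898213 324.71520839] [ 502.9472271  -295.88899205  202.88664349]
```

View pics/s13.png

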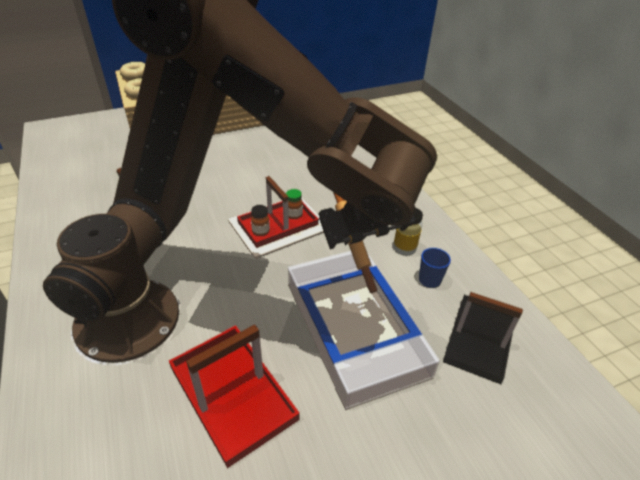

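View pics/t13.png

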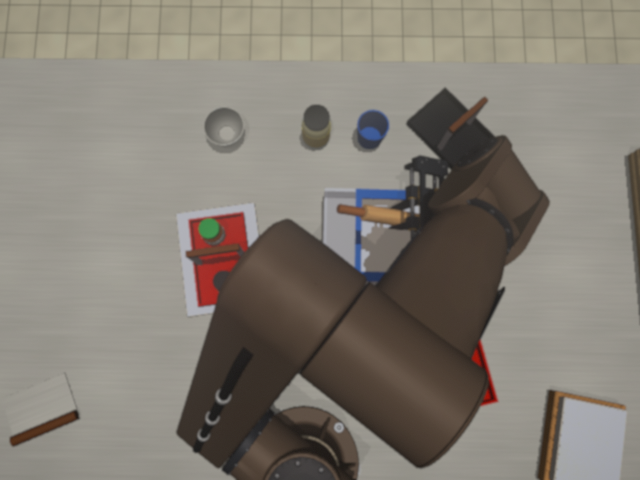

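View pics/w13.png

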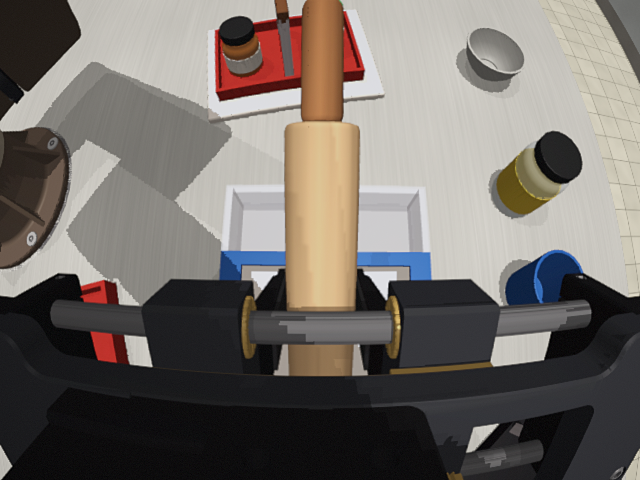

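The pin hangs free well above the lid. The caddy with both jars stands on the board, and the bowl, shaker and cup are at the same pixels as at the start. I'm handing in.

```bash
python3 -c "
from cell import *
print(job_done())"
```

```text
the job is handed in; nothing more can be done
None
```

The job is handed in at about 21.5 s of the 56 s; it reported no verdict.

- **Caddy:** I lifted it by its handle and carried it level to the white board. I let go of it close to the board's centre. The last pictures show both jars upright in it.
- **Pin:** I gripped it at mid barrel and slid it about 25 mm towards −y. I then tilted it to about 28°, threaded it out through the mouth +y end first, and raised it.
- **Last checks:** The pin ends work out at about 325 mm and 203 mm above the work surface, against the 95 mm needed. The arm was at rest, with the grip opening steady at 31 mm. The pictures show nothing touching the pin, and the bowl, shaker and cup stand where they started.

One reading stood out. When I seated the caddy, a 2 mm press gave about 35 N at the wrist for roughly 0.1 s, through the grasped handle. I eased off at once, and it stayed below the 120 N wrist limit. No check failed or disagreed.

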